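Index the mug display stand to its next hole

TASK

Two swivel display stands stand on the gift shop counter. On the one that carries the mug, pull up the black spring plunger knob, turn the deck one hole anticlockwise (seen from above), and let the plunger snap fully home in that next hole; the mug must stay standing on the deck.

Things in the scene. Friction and masses are not known exactly. Their poses are not given: they have to be found in the camera images.
- mugstand_knob (a point): Centre of the mug stand's plunger knob: upright black cylinder 28 mm across, 28 mm tall, 110 mm out from the turning axis, 84 mm above the counter when seated (bushing 20 mm across below it, top at 65 mm; tab top 48 mm). Slides straight up at most 32 mm against a spring (5 N, 9 N fully up) that drives it down when let go. Its pin clears the ring once raised 24 mm; then the deck turns freely.
- mugstand_pivot (a point): On the vertical turning axis of the mug's stand, at counter level; x points to the starting hole. Fixed base 262 mm across; metal index ring, top at 38 mm, with 8 holes 45 degrees apart on a 110 mm radius, 13 mm wide, flaring to 34 mm along the circle: a pin let go within 12 mm of a hole slides in by itself. Round wooden deck 170 mm across, top at 50 mm.
- mugstand_deck (a joint): Turn of the mug stand's deck (with its knob) about the vertical axis, rad: 0 at the start, where the plunger sits in a hole; grows anticlockwise seen from above. The next hole anticlockwise is at 0.785 (45 degrees). It stays where it is left.
- mug_mid (a point): Centre (half-way up) of the plain white mug standing loose near the middle of its deck, 72 mm across, 75 mm tall, handle on the side away from the knob; z is its upright axis. The other stand is alike but carries a potted cactus figure and is not the one to turn.
There are look-alikes about, which are no part of the job. What is shaped like the part that bears mug_mid but red is not meant.

How it is judged (in metres and radians):
On the way:
1. the plunger knob of the mug's stand is pulled up by more than 15 mm, before the deck has turned (z of mugstand_knob in the frame of mugstand_pivot above 0.099 m and value of joint mugstand_deck between -0.25 and 0.25 rad), for 0.05 s.
At the end, for the whole second after the job is handed in: The mug stand's deck is at rest one hole (45 degrees, within 4.5 degrees) anticlockwise of its start, the plunger is down in that hole (knob within 4 mm of its seated height of 84 mm), and the mug stands upright on the deck with its centre within 60 mm of the turning axis (value of joint mugstand_deck between 0.705 and 0.865 rad and z of mugstand_knob in the frame of mugstand_pivot below 0.088 m and velocity of joint mugstand_deck between -0.1 and 0.1 rad/s and horizontal distance between mug_mid and mugstand_pivot below 0.06 m and angle between mug_mid's own z axis and vertical below 0.2 rad and z of mug_mid in the frame of mugstand_pivot above 0.08 m); the robot touches nothing.
It fails at once if the mug is tipped by more than 35 degrees (angle between mug_mid's own z axis and vertical above 0.61 rad).
It also fails if it takes over 37 s, if anything falls off the work surface, if the arm or the gripper's body presses on something with over 40 N, if the wrist force passes 120 N, or if a joint passes its speed limit or range.

ROBOT

A 7-joint arm with a two-finger parallel gripper is mounted at the origin on the work surface. World frame = base frame: x ahead of the robot, y to its left, z up, the work surface at z = 0. Lengths are in mm, angles in rad, forces in N, time in s.
With the tool pointing down it reaches from about 400 to 875 mm from the base axis. Payload 4.4 kg.
Tool frame: the origin (TCP) lies on the mounting face of the last link; the fingertips stand 173 mm ahead of it and the grasp point (between the pads) lies 155 mm ahead of it; z points along the fingers, y is the line along which they close (so a half turn about z gives the same grasp; the last joint's range is limited). The gripper opens to 85 mm and grips with 20 to 120 N. Pads are 22 mm wide; open, the fingers measure 114 mm over their backs; the gripper's body (76 mm by 85 mm) begins 54 mm behind the grasp point. The pads swing forward as they close: fully open they stand 13 mm farther back than shut.
Start: joints at [-1.286, 0.628, 0.038, 1.517, -0.027, 0.996, -0.02], TCP at [223.354, 610.433, 404.713] pointing down, gripper open.
Joint ranges: [-3.06, 3.06], [-0.37, 2.12], [-1.25, 1.32], [0.18, 2.47], [-1.1, 4.24], [0.23, 1.98], [-2.94, 2.94]. Speed limits (rad/s): [2.57, 2.57, 3.14, 3.14, 3.14, 3.14, 3.14].

INTERFACE

Orientations are given as [roll, pitch, yaw] about the fixed x, y, z axes, in that order (R = Rz(yaw) Ry(pitch) Rx(roll)).
In Python, from cell import * gives the robot as it stands. The module is installed in compiled form; this text tells all that it offers.
- The arm moves only by the tool jog_arm, never from a script. Its argument "steps" is a list of rows, each a list of 7 numbers: the opening, from -1 (shut) to 1 (fully open), so that 0 is half open, then the shift along the tool's x, y, z as a fraction of full scale, then the turn, a rotation vector about the tool's x, y, z as a fraction of full scale. A call has 1 to 10 rows; each row shifts and turns the commanded pose from where the row before left it, along the tool's axes as they then stand; what a row does not reach is not made up. Full scale, the value 1, is 500 mm for a shift and 2 rad for a turn. A row lasts 1/8 s, in which the tool goes at most 62.5 mm and 10.7 degrees, less where a joint would pass 70% of its speed; a pose out of reach is approached as far as the arm can. A call with a number of a shift or a turn outside -1 to 1 is refused whole. A call with a gripper value outside its range is refused whole. The fingers move at their own pace and stop on an object; the grip force is fixed at half the most. Time passes only in rows, so rows that do not move let the fingers close. It gives the time, the measured TCP pose, the force, the opening and the grip force at its end, in the units of the state.
- read_state(): the state, without advancing time (a new reading comes with each control period).
- get_image(name): name is "side" or "top"; returns a dict with "pixels" (480x640x3 uint8, red, green, blue), "depth" (480x640 float32, mm along the optical axis (not along the pixel's ray), 0 where there is no reading), "vertical_fov" (degrees; the focal length in pixels is half the picture's height over the tangent of half this angle, whatever the lens; pixels are square), "cx", "cy" (the principal point, pixels), "k1" (the pictures are not rectified: a ray, as slopes to the right and down, at radius r is drawn at 1 + k1 r^2 times it, then the intrinsics apply), "R" (3x3) and "t" (3): a world point X has camera coordinates R X + t. Camera axes: x right, y down, z forward; pixel columns grow to the right and rows downward; lengths in mm; the calibration is good to about 2 mm. A picture is of the moment at which its call begins.
- finish_job(): hands the job in; it is judged then, once.
The state is a dict: "clock": time; "qpos": joint angles; "qd": joint speeds; "tau": joint torques, N m; "eef_pos": TCP position; "tool_rot": TCP orientation; "force": force on the tool from outside, world axes, zero at the start; "torque": the same for the moment, N m; "width": finger opening in mm; "gripper_force": force on a finger pad.
Only numpy, scipy, OpenCV 4.12 (cv2) and the standard library are available. Lean on these libraries where they do the work, as an engineer would, in place of code of your own. Each camera call takes 0.05 s, during which the arm holds its last target. There are 200 camera calls.

## Working session

There is one attempt and no reset: what is moved stays moved. The work goes in short steps, Python scripts to look and compute and a tool call to move; the robot and the scene stay as the last step left them, time stands still between calls to the robot, and variables do not carry over. Pictures are saved under pics/ and viewed, at most 10 in all, crops included, and the job is handed in when it is done.

Besides the shell and the picture viewer there is one more tool, called as a command line: name --pt "numbers of a row" for each row, then --argument value for the rest. jog_arm: Moves the arm, as the interface text tells. Shift numbers are shares of 500 mm and turn numbers shares of 2 rad, none past 1 either way. Its arguments: {"type":"object","properties":{"steps":{"type":"array"}},"required":["steps"]}

```bash
mkdir -p pics
cat > h.py <<'E'
from cell import *
import numpy as np, cv2
def grab(n,tag):
    d=get_image(n); cv2.imwrite(f'pics/{tag}.png',d['pixels'][:,:,::-1]); np.save(f'pics/{tag}.npy',d,allow_pickle=True); return d
def load(tag): return np.load(f'pics/{tag}.npy',allow_pickle=True).item()
def K(d):
    f=240/np.tan(np.radians(d['vertical_fov'])/2); return np.array([[f,0,d['cx']],[0,f,d['cy']],[0,0,1.]])
def rays(d,px):
    px=np.array(px,float).reshape(-1,1,2)
    u=cv2.undistortPoints(px,K(d),np.array([d['k1'],0,0,0,0.]))[:,0]
    return np.c_[u,np.ones(len(u))]
def onplane(d,px,z):
    r=rays(d,px)@d['R']; c=-d['R'].T@d['t']
    return c+r*((z-c[2])/r[:,2])[:,None]
def bydepth(d,px):
    px=np.array(px); r=rays(d,px); z=d['depth'][px[:,1].astype(int),px[:,0].astype(int)]
    return (r*z[:,None]-d['t'])@d['R']
E
python3 - <<'E'
from h import *
for n in('top','side'):
    d=grab(n,n+'0'); print(n,d['vertical_fov'],d['k1'],-np.array(d['R']).T@d['t'])
print(read_state())
E
```

```text
top 54.82168617685225 -0.09979859002730256 [293.2832309  -34.93629725 990.56388287]
side 51.811366166170586 -0.05192810757951776 [ 346.15003875 -753.50473091  893.23809505]
{'clock': 0.1, 'qpos': array([-1.28583584,  0.62922422,  0.03844973,  1.51827808, -0.02700372,
        0.99627477, -0.01999755]), 'qd': array([ 0.00128092, -0.00198852, -0.00090392, -0.00264372,  0.00025983,
       -0.00028329, -0.00068752]), 'tau': array([ 3.67660483e-03, -5.64539981e+01,  1.23068266e+00, -1.93974978e+01,
        1.13075131e-02,  5.36323365e-03, -1.42092298e-05]), 'eef_pos': array([223.22722768, 610.18442524, 403.89671777]), 'tool_rot': array([-3.13992630e+00,  1.49893213e-05,  2.79082835e+00]), 'force': array([ 0.08859199, -0.15315685,  0.03678965]), 'torque': array([-0.01238496,  0.01790661, -0.02337005]), 'gripper_force': 0.0, 'width': 85.47783884372566}
```

View pics/top0.png

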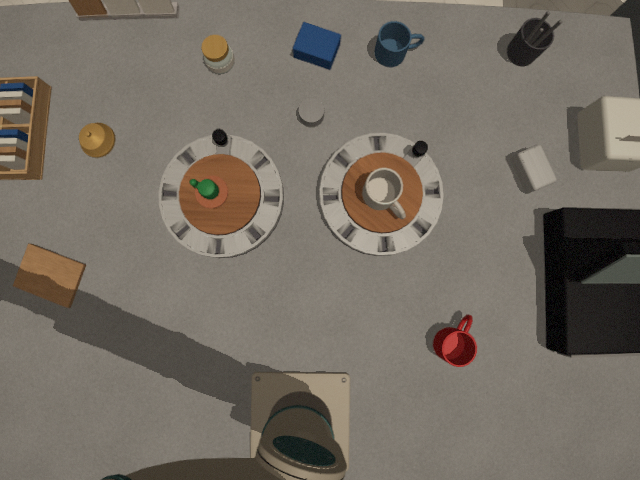

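View pics/side0.png

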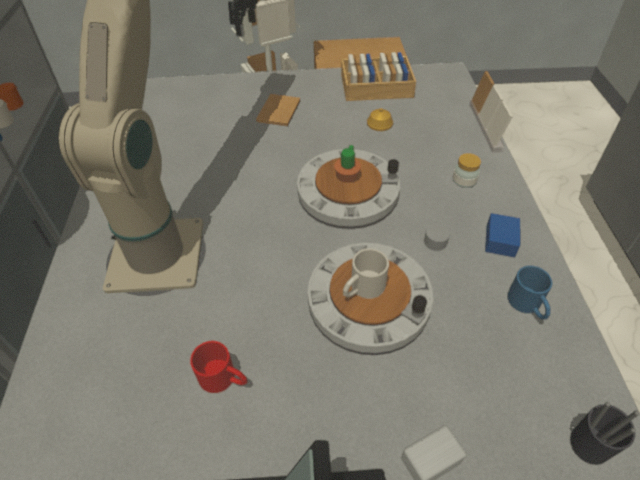

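Candidates in the top view are the stand at (381,193) with the white mug and the stand at (221,195) with the cactus. The red mug at (458,345) and the blue mug at (392,43) are look-alikes with no stand. The stand at (381,193) fits because it carries the plain white mug, and its knob is at (420,149) in the top view and (419,305) in the side view. I'll measure it and confirm with an enlarged crop.

Run:
```python
from h import *
T=load('top0');S=load('side0')
def blk(d,x0,y0,x1,y1):
    p=d['pixels'][y0:y1,x0:x1].max(2); m=(p<45).astype(np.uint8)
    n,l,s,c=cv2.connectedComponentsWithStats(m); i=1+np.argmax(s[1:,4]); return c[i]+[x0,y0],s[i]+[x0,y0,0,0,0]
kt,st=blk(T,405,133,437,165); ks,ss=blk(S,405,290,435,320)
print(kt,st,ks,ss)
# triangulate knob centre
A=[];b=[]
for d,k in((T,kt),(S,ks)):
    c=-d['R'].T@d['t']; r=(rays(d,[k])@d['R'])[0]; r/=np.linalg.norm(r); P=np.eye(3)-np.outer(r,r); A.append(P); b.append(P@c)
X=np.linalg.lstsq(np.vstack(A),np.hstack(b),rcond=None)[0]; print('knob',X, onplane(T,[kt],84),onplane(S,[ks],84))
# deck circle: brown mask
for d,(x0,y0,x1,y1),n in((T,(330,140,435,245),'T'),(S,(325,245,420,330),'S')):
    h=cv2.cvtColor(d['pixels'],cv2.COLOR_RGB2HSV)
    m=((h[...,0]<20)&(h[...,1]>100)).astype(np.uint8); q=np.zeros_like(m); q[y0:y1,x0:x1]=m[y0:y1,x0:x1]
    cs=max(cv2.findContours(q,cv2.RETR_EXTERNAL,cv2.CHAIN_APPROX_NONE)[0],key=cv2.contourArea)
    w=onplane(d,cv2.convexHull(cs)[:,0],50)[:,:2]
    c,r=cv2.minEnclosingCircle(w.astype(np.float32)); print(n,'deck',c,r,cv2.fitEllipse(w.astype(np.float32)))
    c=np.array(c); print('knob rel',X[:2]-c,np.linalg.norm(X[:2]-c),np.degrees(np.arctan2(*(X[:2]-c)[::-1])))
# mug rim: white points at z~125 by depth
g=np.array([(x,y) for y in range(160,220) for x in range(355,412)]); w=bydepth(T,g)
w=w[(w[:,2]>119)&(w[:,2]<132)]; print('mug',cv2.minEnclosingCircle(w[:,:2].astype(np.float32)),np.median(w,0))
g=np.array([(x,y) for y in range(130,168) for x in range(400,440)]); w=bydepth(T,g);w=w[(w[:,2]>88)&(w[:,2]<110)];print('knobtop',len(w),w.mean(0),w.min(0),w.max(0))
cv2.imwrite('pics/crop.png',cv2.resize(T['pixels'][120:265,310:455,::-1],(580,580),interpolation=cv2.INTER_CUBIC))
```

```text
Traceback (most recent call last):
ValueError: attempt to get argmax of an empty sequence
```

```bash
cat > m.py <<'E'
from h import *
T=load('top0');S=load('side0')
def blk(d,x0,y0,x1,y1):
    p=d['pixels'][y0:y1,x0:x1].max(2); print(p.min()); m=(p<p.min()+25).astype(np.uint8)
    n,l,s,c=cv2.connectedComponentsWithStats(m); i=1+np.argmax(s[1:,4]); x,y,w,h=s[i][:4]
    return np.array([x0+x+(w-1)/2,y0+y+(h-1)/2]),s[i]+[x0,y0,0,0,0]
kt,st=blk(T,405,133,437,165); ks,ss=blk(S,405,290,435,320)
print(kt,st,ks,ss)
A=[];b=[]
for d,k in((T,kt),(S,ks)):
    c=-d['R'].T@d['t']; r=(rays(d,[k])@d['R'])[0]; r/=np.linalg.norm(r); P=np.eye(3)-np.outer(r,r); A.append(P); b.append(P@c)
X=np.linalg.lstsq(np.vstack(A),np.hstack(b),rcond=None)[0]; print('knob',X, onplane(T,[kt],84),onplane(S,[ks],84))
for d,(x0,y0,x1,y1),n in((T,(330,140,435,245),'T'),(S,(325,245,420,330),'S')):
    h=cv2.cvtColor(d['pixels'],cv2.COLOR_RGB2HSV)
    m=((h[...,0]<20)&(h[...,1]>100)).astype(np.uint8); q=np.zeros_like(m); q[y0:y1,x0:x1]=m[y0:y1,x0:x1]
    cs=max(cv2.findContours(q,cv2.RETR_EXTERNAL,cv2.CHAIN_APPROX_NONE)[0],key=cv2.contourArea)
    w=onplane(d,cv2.convexHull(cs)[:,0],50)[:,:2]
    c,r=cv2.minEnclosingCircle(w.astype(np.float32)); print(n,'deck',c,r,cv2.fitEllipse(w.astype(np.float32)))
    c=np.array(c); print('knob rel',X[:2]-c,np.linalg.norm(X[:2]-c),np.degrees(np.arctan2(*(X[:2]-c)[::-1])))
g=np.array([(x,y) for y in range(160,220) for x in range(355,412)]); w=bydepth(T,g)
w=w[(w[:,2]>119)&(w[:,2]<132)]; print('mug',cv2.minEnclosingCircle(w[:,:2].astype(np.float32)),np.median(w,0))
g=np.array([(x,y) for y in range(130,168) for x in range(400,440)]); w=bydepth(T,g);w=w[(w[:,2]>88)&(w[:,2]<110)];print('knobtop',len(w),w.mean(0),w.min(0),w.max(0))
cv2.imwrite('pics/crop.png',cv2.resize(T['pixels'][120:265,310:455,::-1],(580,580),interpolation=cv2.INTER_CUBIC))
E
python3 m.py
```

```text
0
45
[418.  150.5] [413 146  11  10  43] [419. 304.] [413 296  13  17 181]
knob [ 563.509177   -235.55312844   79.81230773] [[ 560.27549361 -234.56742613   84.        ]] [[ 564.36709651 -237.82967963   84.        ]]
T deck (480.0497741699219, -165.55679321289062) 84.81700134277344 ((480.30181884765625, -165.23770141601562), (167.69570922851562, 169.05990600585938), 40.55666732788086)
knob rel [ 83.45940283 -69.99633523] 108.92639195961941 -39.986131148288514
S deck (481.3636169433594, -169.9169464111328) 85.54937744140625 ((480.08758544921875, -169.1217498779297), (165.61236572265625, 171.06619262695312), 159.50706481933594)
knob rel [ 82.14556005 -65.63618203] 105.14752221387427 -38.62565489816853
mug ((473.69537353515625, -165.20474243164062), 42.51250076293945) [ 479.42514412 -160.03812693  124.68611105]
knobtop 163 [ 562.48757306 -236.39739838   97.31360705] [ 549.83881785 -250.20554159   88.53678703] [ 576.73022719 -223.32717933  102.08899228]
```

View pics/crop.png

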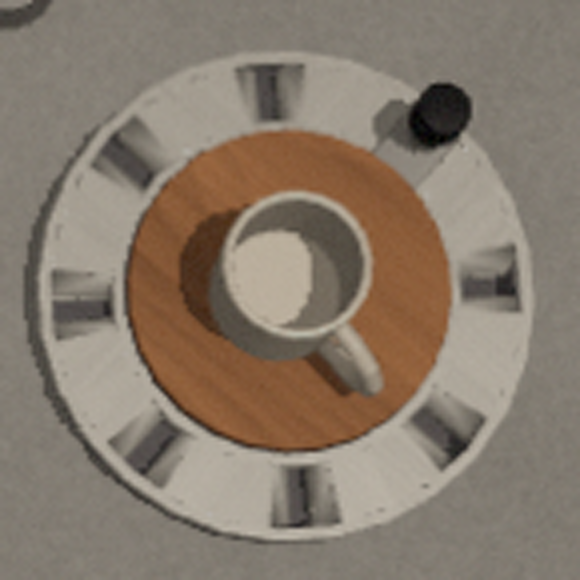

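The crop confirms the white mug on this stand. The knob sits in the hole at about −40° about an axis near (480, −167), with the knob at about (564, −237). Both the 110 mm radius and the heights agree with the description. I'm moving now.

jog_arm --pt "1 0 0 0 0 0 0.0868" --pt "1 0 0 0 0 0 0.0868" --pt "1 -0.0895 -0.0478 0 0 0 0" --pt "1 -0.0895 -0.0478 0 0 0 0" --pt "1 -0.0895 -0.0478 0 0 0 0" --pt "1 -0.0895 -0.0478 0 0 0 0" --pt "1 -0.0895 -0.0478 0 0 0 0" --pt "1 -0.0895 -0.0478 0 0 0 0" --pt "1 -0.0895 -0.0478 0 0 0 0" --pt "1 -0.0895 -0.0478 0 0 0 0"

```text
clock: 1.35
eef_pos: [375.1, 232.3, 404.6]
tool_rot: [-3.142, -0.0, 2.444]
force: [1.1, 0.2, -0.1]
width: 85.3
gripper_force: 0.0
```

jog_arm --pt "1 -0.0895 -0.0478 0 0 0 0" --pt "1 -0.0895 -0.0478 0 0 0 0" --pt "1 -0.0895 -0.0478 0 0 0 0" --pt "1 -0.0895 -0.0478 0 0 0 0" --pt "1 -0.0895 -0.0478 0 0 0 0" --pt "1 -0.0895 -0.0478 0 0 0 0" --pt "1 -0.0895 -0.0478 0.04 0 0 0" --pt "1 -0.0895 -0.0478 0.05 0 0 0" --pt "1 -0.0895 -0.0478 0.05 0 0 0" --pt "1 -0.0895 -0.0478 0.05 0 0 0"

```text
clock: 2.6
eef_pos: [564.4, -238.2, 308.5]
tool_rot: [3.141, -0.001, 2.444]
force: [0.5, 1.5, 0.2]
width: 85.3
gripper_force: 0.0
```

jog_arm --pt "1 0 0 0 0 0 0" --pt "1 0 0 0 0 0 0"

```text
clock: 2.85
eef_pos: [563.7, -236.3, 309.1]
tool_rot: [3.141, -0.002, 2.443]
force: [0.9, 0.8, -0.1]
width: 85.3
gripper_force: 0.0
```

Run:
```python
from h import *
s=read_state(); print(s['eef_pos'],s['qpos'],s['tool_rot'],s['force'])
d=grab('side','s1'); 
cv2.imwrite('pics/s1c.png',cv2.resize(d['pixels'][160:360,280:500,::-1],(770,700))[:600])
```

```text
[ 563.68844682 -236.29028747  309.1221894 ] [ 0.2403747   0.69418022  0.18018843  1.72255875 -0.17157734  0.74203562
  1.37940546] [ 3.14145783e+00 -1.93246397e-03  2.44347964e+00] [ 0.89944217  0.84393666 -0.07225485]
```

View pics/s1c.png

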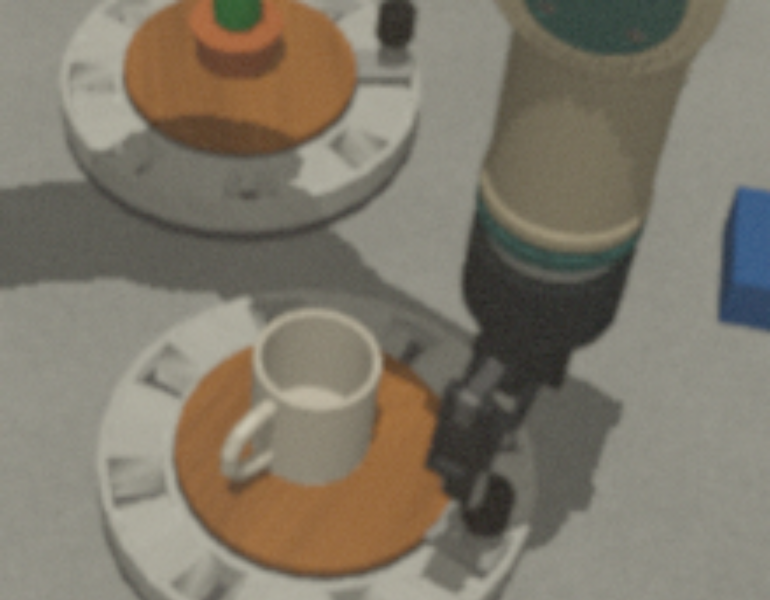

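The gripper stands over the knob, which is at about (488,503) in the crop. One finger is seen in front of it and the other is hidden behind, and the mug is well clear. I'll lower and close.

jog_arm --pt "1 0 0 0.05 0 0 0" --pt "1 0 0 0.04 0 0 0" --pt "1 0 0 0.03 0 0 0" --pt "1 0 0 0.015 0 0 0" --pt "1 0 0 0 0 0 0" --pt "1 0 0 0 0 0 0"

```text
clock: 3.65
eef_pos: [564.3, -236.9, 242.9]
tool_rot: [3.141, 0.001, 2.444]
force: [-0.2, -0.5, -0.4]
width: 85.3
gripper_force: 0.0
```

jog_arm --pt "-0.2 0 0 0 0 0 0" --pt "-0.2 0 0 0 0 0 0" --pt "-0.2 0 0 0 0 0 0" --pt "-0.2 0 0 0 0 0 0" --pt "-0.4 0 0 0 0 0 0" --pt "-0.4 0 0 0 0 0 0" --pt "-0.4 0 0 0 0 0 0" --pt "-0.4 0 0 0 0 0 0"

```text
clock: 4.65
eef_pos: [564.0, -236.8, 242.4]
tool_rot: [3.141, 0.0, 2.444]
force: [0.4, 0.0, 4.4]
width: 26.7
gripper_force: 48.9
```

jog_arm --pt "-1 0 0 0 0 0 0" --pt "-1 0 0 0 0 0 0" --pt "-1 0 0 -0.014 0 0 0" --pt "-1 0 0 -0.014 0 0 0" --pt "-1 0 0 -0.014 0 0 0" --pt "-1 0 0 -0.014 0 0 0" --pt "-1 0 0 0 0 0 0" --pt "-1 0 0 0 0 0 0"

```text
clock: 5.65
eef_pos: [563.9, -236.9, 270.0]
tool_rot: [-3.141, -0.0, 2.444]
force: [3.1, -1.3, -7.6]
width: 26.2
gripper_force: 59.4
```

Run:
```python
from h import *
s=read_state(); print(s['eef_pos'],s['tool_rot'],s['force'],s['torque'],s['width'])
d=grab('side','s2'); 
cv2.imwrite('pics/s2c.png',cv2.resize(d['pixels'][220:350,300:460,::-1],(720,585),interpolation=cv2.INTER_CUBIC))
```

```text
[ 563.90674753 -236.8597301   270.00185763] [-3.14149657e+00 -5.22483983e-05  2.44351975e+00] [ 3.10611758 -1.32332446 -7.60471515] [-0.25603127 -0.50550514 -0.09753232] 26.180353737294798
```

View pics/s2c.png

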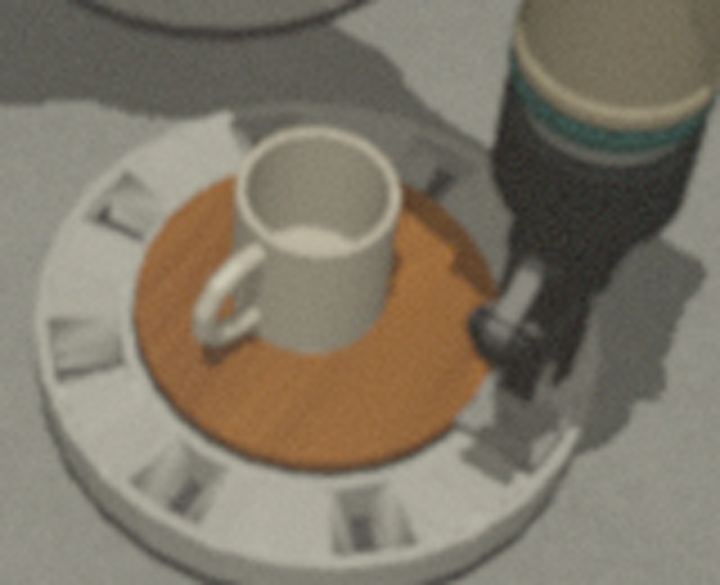

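The knob is held and lifted, with the gripper clear of the mug (at about (315,240) in the crop). I'll lift slightly more and check the force.

jog_arm --pt "-1 0 0 -0.004 0 0 0" --pt "-1 0 0 0 0 0 0" --pt "-1 0 0 0 0 0 0"

```text
clock: 6.08
eef_pos: [563.9, -236.8, 272.1]
tool_rot: [-3.142, -0.0, 2.444]
force: [1.8, -0.7, -9.0]
width: 26.4
gripper_force: 59.4
```

jog_arm --pt "-1 0.00068 0.01726 0 0 0 -0.03927" --pt "-1 0.00068 0.01726 0 0 0 -0.03927" --pt "-1 0 0 0 0 0 0"

```text
clock: 6.45
eef_pos: [574.3, -222.6, 272.2]
tool_rot: [-3.142, 0.0, 2.601]
force: [3.0, -2.4, -9.2]
width: 26.4
gripper_force: 59.6
```

The side forces are small, so the pin is clear and the deck turns.

jog_arm --pt "-1 0.00068 0.01726 0 0 0 -0.03927" --pt "-1 0.00068 0.01726 0 0 0 -0.03927" --pt "-1 0.00068 0.01726 0 0 0 -0.03927" --pt "-1 0.00068 0.01726 0 0 0 -0.03927" --pt "-1 0.00068 0.01726 0 0 0 -0.03927" --pt "-1 0.00068 0.01726 0 0 0 -0.03927" --pt "-1 0.00068 0.01726 0 0 0 -0.03927" --pt "-1 0.00068 0.01726 0 0 0 -0.03927" --pt "-1 0 0 0 0 0 0" --pt "-1 0 0 0 0 0 0"

```text
clock: 7.7
eef_pos: [590.1, -156.8, 272.6]
tool_rot: [-3.141, 0.003, -3.057]
force: [5.5, 0.1, -9.0]
width: 26.3
gripper_force: 59.7
```

Run:
```python
from h import *
s=read_state(); print(s['eef_pos'],s['tool_rot'],s['force'],s['width'])
d=grab('side','s3'); 
cv2.imwrite('pics/s3c.png',cv2.resize(d['pixels'][220:350,300:460,::-1],(720,585),interpolation=cv2.INTER_CUBIC))
```

```text
[ 590.08862487 -156.82782761  272.56562445] [-3.14112184e+00  2.76133059e-03 -3.05700501e+00] [ 5.45051793  0.11628473 -8.970044  ] 26.30056094683951
```

View pics/s3c.png

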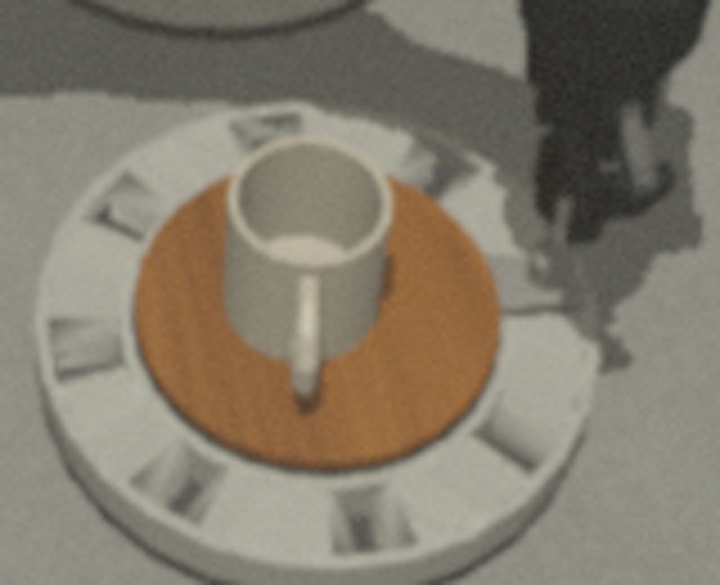

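The deck has turned 45° with the mug upright, and its handle now points at the camera (about (305,340) in the crop). I'll lower most of the way and let go.

jog_arm --pt "-1 0 0 0.014 0 0 0" --pt "-1 0 0 0.014 0 0 0" --pt "-1 0 0 0.012 0 0 0" --pt "-1 0 0 0 0 0 0" --pt "0 0 0 0 0 0 0" --pt "0 0 0 0 0 0 0" --pt "0.7 0 0 0 0 0 0" --pt "0.7 0 0 0 0 0 0" --pt "1 0 0 0 0 0 0" --pt "1 0 0 0 0 0 0"

```text
clock: 9.0
eef_pos: [589.2, -156.6, 252.2]
tool_rot: [3.142, -0.0, -3.054]
force: [0.2, -0.4, 0.4]
width: 85.3
gripper_force: 0.0
```

jog_arm --pt "1 0 0 -0.03 0 0 0" --pt "1 0 0 -0.06 0 0 0" --pt "1 0 0 -0.08 0 0 0" --pt "1 -0.04 0 -0.1 0 0 0" --pt "1 0 0.12 0 0 0 0" --pt "1 0 0.12 0 0 0 0" --pt "1 0 0.12 0 0 0 0" --pt "1 0 0.12 0 0 0 0" --pt "1 0 0 0 0 0 0" --pt "1 0 0 0 0 0 0"

```text
clock: 10.25
eef_pos: [588.2, 84.0, 388.0]
tool_rot: [-3.141, 0.001, -3.054]
force: [0.1, -0.9, 0.7]
width: 85.2
gripper_force: 0.0
```

Run:
```python
from h import *
s=read_state(); print(s['eef_pos'],s['force'],s['width'])
T=grab('top','t4'); S=grab('side','s4')
g=np.array([(x,y) for y in range(100,180) for x in range(330,440)]); w=bydepth(T,g)
c=w[(np.hypot(w[:,0]-590,w[:,1]+157)<25)&(w[:,2]>75)&(w[:,2]<140)]; print('knob',len(c),c.mean(0),np.percentile(c[:,2],[50,90]))
v=c[:,:2].mean(0)-[480.2,-167]; print(np.degrees(np.arctan2(v[1],v[0])),np.hypot(*v))
a=cv2.resize(T['pixels'][110:260,310:460],(400,400)); b=cv2.resize(S['pixels'][220:360,300:440],(400,400))
cv2.imwrite('pics/c4.png',np.hstack([a,b])[:,:,::-1])
```

```text
[588.23909734  84.03742837 387.99713708] [ 0.14683162 -0.90719494  0.6932406 ] 85.21445018676897
knob 187 [ 587.70114357 -156.12516966   95.05020204] [97.28427531 99.75220161]
5.7763983396748495 108.04979317328353
```

View pics/c4.png

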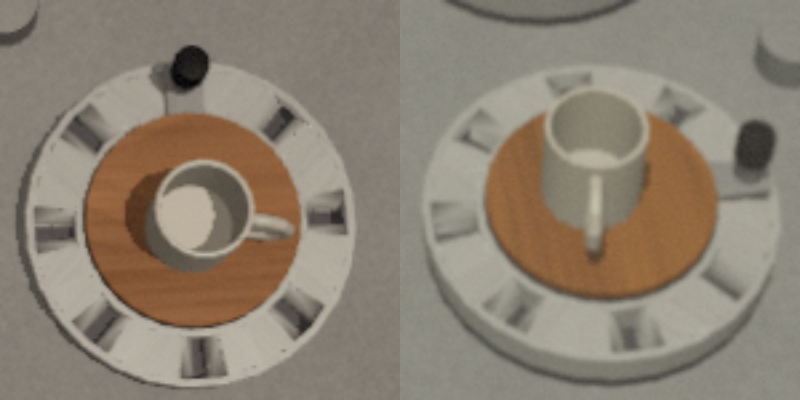

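The knob is at (190,66) in the left panel. Its mean top height matches the seated one (about 97 mm) and it sits at about +5°. The mug is upright mid-deck and the arm is clear.

```bash
python3 -c "
from cell import *
print(finish_job())"
```

```text
the job is handed in; nothing more can be done
None
```

I turned the mug stand one hole anticlockwise (about 45°). The plunger is down in the new hole, the mug is upright mid-deck, the arm is clear, and I handed the job in at about 10 s; no verdict came back.

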